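# Put the hole saws back on their storage blocks

## Task

Put the four steel hole saws away, each teeth down over the post of its own storage block and seated flat on the base: the smallest saw on the block with the thinnest post, the next size on the next thicker post, and so on up to the largest on the thickest. Leave the sanding drum and the jar standing where they are.

Things in the scene. Friction and masses are not known exactly. Their poses are not given: they have to be found in the camera images.
- saw_30_center (a point): smallest hole saw: a loose plain steel cup standing teeth down, closed top with a small dark hub in the middle. Outside diameter 30 mm, bore open below 25 mm wide and 41 mm deep, cup height 45 mm, hub 16 mm across and 8 mm higher still. The point is on the axis, 22.5 mm above the toothed rim; z points up to the hub; round, so any grasp direction does.
- saw_41_center (a point): second smallest hole saw: a loose plain steel cup standing teeth down, closed top with a small dark hub in the middle. Outside diameter 41 mm, bore open below 36 mm wide and 41 mm deep, cup height 45 mm, hub 16 mm across and 8 mm higher still. The point is on the axis, 22.5 mm above the toothed rim; z points up to the hub; round, so any grasp direction does.
- saw_52_center (a point): second largest hole saw: a loose plain steel cup standing teeth down, closed top with a small dark hub in the middle. Outside diameter 52 mm, bore open below 47 mm wide and 41 mm deep, cup height 45 mm, hub 16 mm across and 8 mm higher still. The point is on the axis, 22.5 mm above the toothed rim; z points up to the hub; round, so any grasp direction does.
- saw_63_center (a point): largest hole saw: a loose plain steel cup standing teeth down, closed top with a small dark hub in the middle. Outside diameter 63 mm, bore open below 58 mm wide and 41 mm deep, cup height 45 mm, hub 16 mm across and 8 mm higher still. The point is on the axis, 22.5 mm above the toothed rim; z points up to the hub; round, so any grasp direction does.
- block_30_seat (a point): storage block with the thinnest post, for the 30 mm saw: wooden base 78 x 78 x 12 mm fixed to the bench, at its centre an upright pale round post 9 mm in diameter, 25 mm high, in a black painted disc 30 mm across (the saw's footprint). The saw goes over the post with 8 mm play all round, rim on the base. The point is the foot of the post, on the base's top, 12 mm above the bench; z up.
- block_41_seat (a point): storage block with the second thinnest post, for the 41 mm saw: wooden base 78 x 78 x 12 mm fixed to the bench, at its centre an upright pale round post 20 mm in diameter, 25 mm high, in a black painted disc 41 mm across (the saw's footprint). The saw goes over the post with 8 mm play all round, rim on the base. The point is the foot of the post, on the base's top, 12 mm above the bench; z up.
- block_52_seat (a point): storage block with the second thickest post, for the 52 mm saw: wooden base 78 x 78 x 12 mm fixed to the bench, at its centre an upright pale round post 31 mm in diameter, 25 mm high, in a black painted disc 52 mm across (the saw's footprint). The saw goes over the post with 8 mm play all round, rim on the base. The point is the foot of the post, on the base's top, 12 mm above the bench; z up.
- block_63_seat (a point): storage block with the thickest post, for the 63 mm saw: wooden base 78 x 78 x 12 mm fixed to the bench, at its centre an upright pale round post 42 mm in diameter, 25 mm high, in a black painted disc 63 mm across (the saw's footprint). The saw goes over the post with 8 mm play all round, rim on the base. The point is the foot of the post, on the base's top, 12 mm above the bench; z up.
- drum_center (a point): bystander: sanding drum, a brown abrasive-sleeved cylinder standing upright, diameter 50 mm, 50 mm high, with a black cap and steel pin to 64 mm. Loose. The point is on the axis, 25 mm above the bench; z up.
- jar_center (a point): bystander: closed amber glass jar with a black lid, about 56 mm in diameter, 70 mm high. Loose. The point is on the axis, 35 mm above the bench; z up.
Not all that is in view belongs to the job. What is shaped like the part that bears saw_30_center but purple is not meant.

How it is judged (in metres and radians):
At the end, for the whole second after the job is handed in: Each of the four hole saws stands over the post of its own block: axis within 11 mm of the post's axis, rim down on the base (centre 18 to 26.5 mm above the seat), upright within 0.1 rad, released and at rest (horizontal distance between saw_30_center and block_30_seat below 0.011 m and z of saw_30_center in the frame of block_30_seat between 0.018 and 0.0265 m and angle between each of saw_30_center, saw_41_center, saw_52_center, saw_63_center's own z axis and vertical below 0.1 rad and linear speed of each of saw_30, saw_41, saw_52, saw_63 below 0.02 m/s and horizontal distance between saw_41_center and block_41_seat below 0.011 m and z of saw_41_center in the frame of block_41_seat between 0.018 and 0.0265 m and horizontal distance between saw_52_center and block_52_seat below 0.011 m and z of saw_52_center in the frame of block_52_seat between 0.018 and 0.0265 m and horizontal distance between saw_63_center and block_63_seat below 0.011 m and z of saw_63_center in the frame of block_63_seat between 0.018 and 0.0265 m); the robot touches nothing.
It fails at once if the sanding drum is shifted by more than 30 mm or knocked over (distance of drum_center from where it was at the start of the episode above 0.03 m or angle between drum_center's own z axis and vertical above 0.5 rad).
It fails at once if the jar is shifted by more than 30 mm or knocked over (distance of jar_center from where it was at the start of the episode above 0.03 m or angle between jar_center's own z axis and vertical above 0.5 rad).
It also fails if it takes over 99 s, if anything falls off the work surface, if the arm or the gripper's body presses on something with over 40 N, if the wrist force passes 120 N, or if a joint passes its speed limit or range.

## Robot

A 6-joint arm with a two-finger parallel gripper is mounted at the origin on the work surface. World frame = base frame: x ahead of the robot, y to its left, z up, the work surface at z = 0. Lengths are in mm, angles in rad, forces in N, time in s.
With the tool pointing down it reaches from about 250 to 800 mm from the base axis. Payload 3.9 kg.
Tool frame: the origin (TCP) lies midway between the tips of the shut fingers; the grasp point (between the pads) lies 19 mm behind it (grip_depth is the distance from the TCP to the grasp point, in mm); x points along the fingers, z is the direction in which the jaws open and shut, and the axes are right-handed (so a half turn about x gives the same grasp; the last joint's range is limited). The gripper opens to 85 mm and grips with 20 to 120 N. Pads are 22 mm wide; open, the fingers measure 114 mm over their backs; the gripper's body (76 mm by 85 mm) begins 54 mm behind the grasp point. The pads swing forward as they close: fully open they stand 13 mm farther back than shut.
Start: joints at [-1.339, 0.26, -0.138, 1.173, 0, 1.571], TCP at [120.604, -510.95, 231.304] pointing down, gripper open.
Joint ranges: [-2.78, 2.78], [-0.83, 1.72], [-1.28, 1.37], [-1.9, 2.12], [-1.57, 1.48], [-3.14, 3.14]. Speed limits (rad/s): [2.57, 2.57, 3.14, 3.14, 3.14, 3.14].

## Interface

Orientations are given as a unit quaternion [w, x, y, z].
In Python, from station import state, snapshot, calibration, close_job, grip_depth gives the robot as it stands.
- The arm moves only by the tool arm_command, never from a script. Its argument "moves" is a list of rows, each a list of 7 numbers: the turn, a rotation vector about the tool's x, y, z in degrees, then the shift along the tool's x, y, z in mm, then the gripper command: -1 is fully open, 1 is shut, values between are in proportion. In form: [[ax, ay, az, tx, ty, tz, grip], ...]. A call has 1 to 8 rows; each row shifts and turns the pose as measured when the row begins, along the tool's axes as they then stand; what a row does not reach is not made up. A row lasts 1/8 s, in which the tool goes at most 62.5 mm and 10.7 degrees, less where a joint would pass 70% of its speed; a pose out of reach is approached as far as the arm can. A call with a gripper value outside its range is refused whole. The fingers move at their own pace and stop on an object; the grip force is fixed at half the most. Time passes only in rows, so rows that do not move let the fingers close. It gives the time, the measured TCP pose, the force and the opening at its end, in the units of the state.
- state(): the state, without advancing time (a new reading comes with each control period).
- snapshot(name): name is "scene" or "top"; returns the picture (384x512x3 uint8, red, green, blue); there is no depth.
- calibration(name): a dict with "K" (3x3 intrinsics, pixels), "position" and "rotation" of the camera in the world. Camera axes: x right, y down, z forward; pixel columns grow to the right and rows downward; lengths in mm; the calibration is good to about 2 mm. A picture is of the moment at which its call begins. calibration takes no time and is no camera call.
- close_job(): hands the job in, once; it reports no verdict.
The state is a dict: "t": time; "joint_positions": joint angles; "dq": joint speeds; "effort": joint torques, N m; "tcp_pos": TCP position; "ee_rot": TCP orientation; "wrist_force": force on the tool from outside, world axes, zero at the start; "torque": the same for the moment, N m; "finger_gap": finger opening in mm.
Only numpy, scipy, OpenCV 4.12 (cv2) and the standard library are available. Lean on these libraries where they do the work, as an engineer would, in place of code of your own. Each camera call takes 0.05 s, during which the arm holds its last target.

## Working session

There is one attempt and no reset: what is moved stays moved. The work goes in short steps, Python scripts to look and compute and a tool call to move; the robot and the scene stay as the last step left them, time stands still between calls to the robot, and variables do not carry over. Pictures are saved under pics/ and viewed, and the job is handed in when it is done.

Besides the shell and the picture viewer there is one more tool, called after "Request:" by a JSON object that holds its "api" and its "payload", one argument or row to a line. arm_command: Moves the arm, as the interface text tells. Its arguments: {"type":"object","properties":{"moves":{"type":"array"}},"required":["moves"]}

```bash
ls; mkdir -p pics
python3 - <<'E'
from station import *
import cv2
print(state()); print(grip_depth)
for n in("scene","top"):
    c=calibration(n); print(n,c)
    cv2.imwrite(f"pics/{n}0.png",cv2.cvtColor(snapshot(n),cv2.COLOR_RGB2BGR))
E
```

```text
pics
{'t': 0.0, 'joint_positions': array([-1.33900273e+00,  2.60677928e-01, -1.39352495e-01,  1.17271053e+00,
       -2.66739809e-06,  1.57082238e+00]), 'dq': array([ 0.00118504, -0.00091065, -0.00109415, -0.002123  , -0.00067149,
        0.00061962]), 'effort': array([-1.63033856e-03, -4.05673313e+01,  2.53923887e+01,  1.89042580e-02,
       -1.71241245e-04, -1.09871570e-05]), 'tcp_pos': array([ 120.44869158, -510.30150319,  230.47437257]), 'ee_rot': array([ 0.55391882,  0.43925993,  0.55499822, -0.43840807]), 'wrist_force': array([0.64803395, 0.28800804, 0.12519373]), 'torque': array([ 0.04799801, -0.0622064 , -0.00523639]), 'finger_gap': 85.10009638049934}
18.700000000000003
scene {'K': array([[388.79690624,   0.        , 258.57128897],
       [  0.        , 388.79690624, 191.65653263],
       [  0.        ,   0.        ,   1.        ]]), 'position': array([1247.93085211,  -10.35168292,  630.69744241]), 'rotation': array([-0.30899718,  0.64210391,  0.63255724, -0.303471  ])}
top {'K': array([[472.13367228,   0.        , 251.12866005],
       [  0.        , 472.13367228, 189.25529659],
       [  0.        ,   0.        ,   1.        ]]), 'position': array([ 421.36587882,   15.35887675, 1328.13987248]), 'rotation': array([ 0.02292793, -0.70177689,  0.71143936, -0.02894045])}
```

View pics/scene0.png

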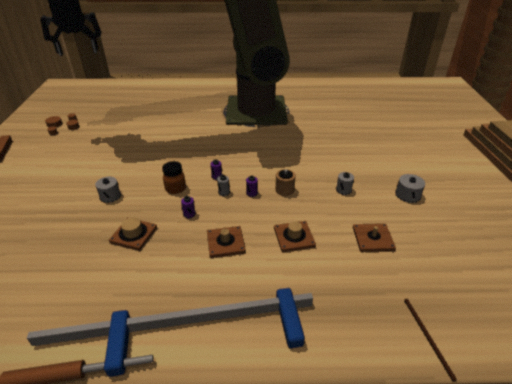

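```bash
python3 -c "
import cv2
a=cv2.imread('pics/top0.png'); cv2.imwrite('pics/top0b.png',cv2.resize(a,(800,600),interpolation=cv2.INTER_CUBIC))"
```

```text
(no output)
```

View pics/top0b.png

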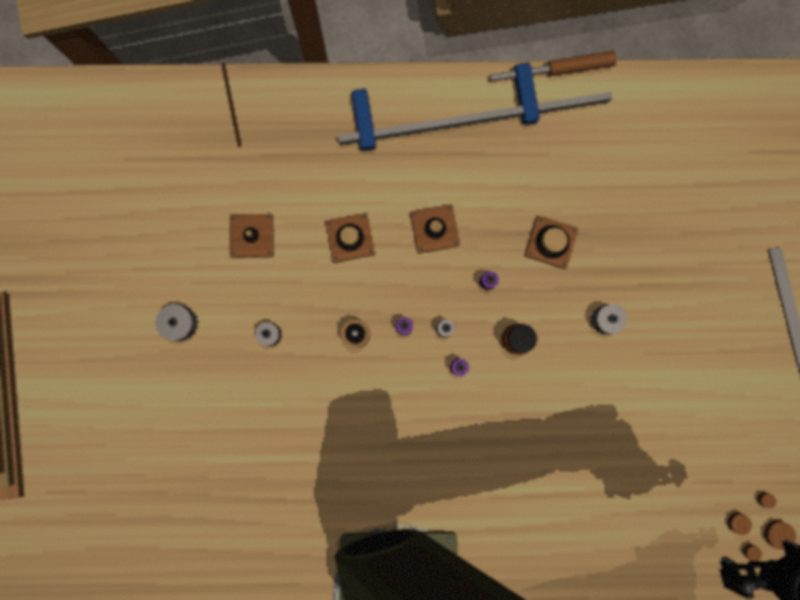

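The top view (800x600) shows:
- **Blocks:** 30 at (251,235), 52 at (349,237), 41 at (435,228), 63 at (553,241).
- **Saws:** 63 at (176,322), 41 at (267,334), 30 at (446,327), 52 at (608,319).
- **Bystanders:** drum at (354,333), jar at (519,338), and three purple decoys near the 30 mm saw.

Next I measure them.

```bash
cat > h.py <<'E'
import numpy as np, cv2
from scipy.spatial.transform import Rotation as R
from station import *
def cam(n):
    c=calibration(n); q=c['rotation']; return c['K'],c['position'],R.from_quat([q[1],q[2],q[3],q[0]]).as_matrix()
def ray(n,u,v,z):
    K,p,M=cam(n); d=M@np.linalg.solve(K,[u,v,1.]); return p+d*(z-p[2])/d[2]
def proj(n,P):
    K,p,M=cam(n); q=K@(M.T@(np.asarray(P,float)-p)); return q[:2]/q[2]
E
python3 - <<'E'
from h import *
a=cv2.imread('pics/top0.png')
pts=[(251,235),(349,237),(435,228),(553,241),(176,322),(267,334),(446,327),(608,319)]
tiles=[]
for u,v in pts:
    u=int(u*.64);v=int(v*.64)
    tiles.append(cv2.resize(a[v-16:v+17,u-16:u+17],(198,198),interpolation=cv2.INTER_NEAREST))
cv2.imwrite('pics/tiles.png',np.vstack([np.hstack(tiles[:4]),np.hstack(tiles[4:])]))
b=cv2.imread('pics/scene0.png')
cv2.imwrite('pics/sc_crop.png',cv2.resize(b[150:260,90:440],None,fx=2.28,fy=2.28,interpolation=cv2.INTER_CUBIC))
E
```

```text
(no output)
```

View pics/tiles.png

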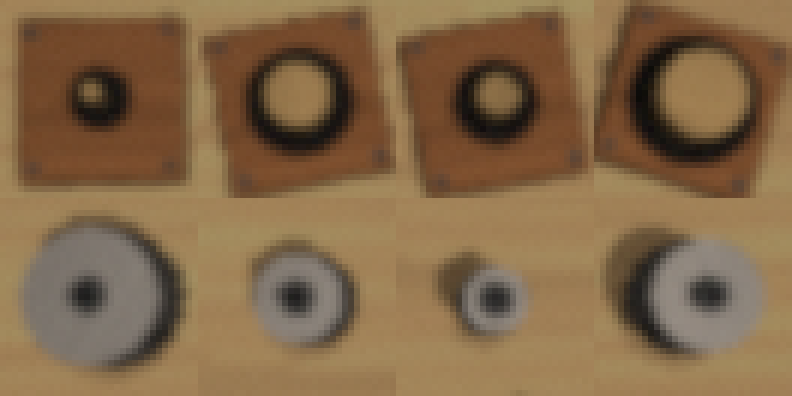

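View pics/sc_crop.png

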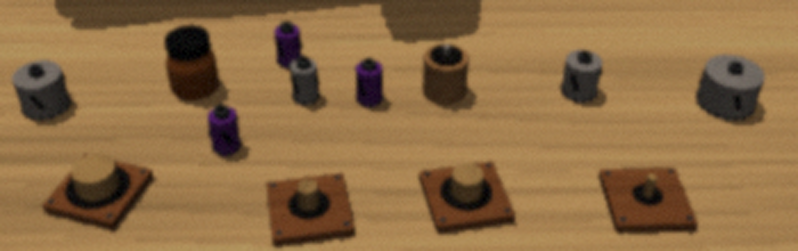

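The tiles show each base square with its post, and the saws' light tops with a dark side on the far edge. I'll take centres from masks and check them in the scene view.

Run:
```python
from h import *
a=cv2.imread('pics/top0.png'); s=4
A=cv2.resize(a,None,fx=s,fy=s,interpolation=cv2.INTER_CUBIC)
H=cv2.cvtColor(A,cv2.COLOR_BGR2HSV)
print('px samples', H[int(300*.64*s)+0, int(251*.64*s)])
def px(u): return (np.array(u)+.5)/s-.5
def big(mask,u,v,r=22):
    m=np.zeros_like(mask); cx,cy=int(u*.64*s),int(v*.64*s); r*=s
    m[cy-r:cy+r,cx-r:cx+r]=mask[cy-r:cy+r,cx-r:cx+r]
    c,_=cv2.findContours(m,cv2.RETR_EXTERNAL,cv2.CHAIN_APPROX_NONE)
    return max(c,key=cv2.contourArea)
sat=H[...,1];val=H[...,2];hue=H[...,0]
for n,u,v in [('30',251,235),('52',349,237),('41',435,228),('63',553,241)]:
    print(n,'base hsv',H[int(v*.64*s)-14*s//1+8, int(u*.64*s)-11*s], end=' ')
    # base: redder/darker than bench
    m=((A[...,2].astype(int)<135)).astype(np.uint8)
    c=big(m,u,v); (cx,cy),(w,h),an=cv2.minAreaRect(c)
    P=ray('top',*px((cx,cy)),12); print(n,'base',P.round(1),'size mm',np.round(np.array([w,h])/s*(1328-12)/472.1,1),round(an,1),end=' ')
    # black disc
    m=((val<75)).astype(np.uint8); c=big(m,u,v,14); (x2,y2),r=cv2.minEnclosingCircle(c)
    print('disc',ray('top',*px((x2,y2)),12).round(1),'d',round(2*r/s*1316/472,1))
for n,u,v in [('63',176,322),('41',267,334),('30',446,327),('52',608,319),]:
    m=((sat<60)&(val>90)).astype(np.uint8)
    c=big(m,u,v); h=cv2.convexHull(c); e=cv2.fitEllipse(h)
    P=ray('top',*px(e[0]),45); print(n,'saw',P.round(1),'d',np.round(np.array(e[1])/s*1283/472,1),'scene px of hubtop',proj('scene',[P[0],P[1],53]).round(1),end=' ')
    m=((val<75)).astype(np.uint8); g=np.zeros_like(m); cv2.fillPoly(g,[cv2.convexHull(c)],1); g=cv2.erode(g,np.ones((9,9)))
    M=cv2.moments(m*g,True); print('hub',ray('top',*px((M['m10']/M['m00'],M['m01']/M['m00'])),53).round(1))
# purple, drum, jar
m=((hue>120)&(hue<160)&(sat>90)).astype(np.uint8)
for u,v in[(403,325),(489,280),(459,367)]:
    c=big(m,u,v,12);(x,y),r=cv2.minEnclosingCircle(c);print('purple',ray('top',*px((x,y)),45).round(0),r/s*1283/472*2)
print('drum',ray('top',354*.64,333*.64,50).round(0),'jar',ray('top',519*.64,338*.64,70).round(0))
```

```text
px samples [ 19 112 161]
30 base hsv [ 13 134  99] 30 base [630.8 256.4  12. ] size mm [80.1 81. ] 89.0 disc [632.  257.5  12. ] d 29.1
52 base hsv [ 17 120 142] 52 base [624.5  80.1  12. ] size mm [80.6 81.2] 78.6 disc [625.6  79.7  12. ] d 51.2
41 base hsv [ 18 116 134] 41 base [639.2 -73.   12. ] size mm [80.6 82.3] 79.5 disc [640.2 -74.1  12. ] d 39.7
63 base hsv [ 14 149  94] 63 base [ 612.4 -281.    12. ] size mm [86.6 81.1] 18.4 disc [ 613.2 -285.1   12. ] d 61.8
63 saw [475.7 384.9  45. ] d [61.  62.3] scene px of hubtop [412.1 177.6] hub [475.8 384.8  53. ]
41 saw [453.5 223.3  45. ] d [40. 41.] scene px of hubtop [345.7 172.9] hub [453.6 223.8  53. ]
30 saw [458.9 -86.7  45. ] d [29. 30.] scene px of hubtop [223.  175.2] hub [459.3 -87.2  53. ]
52 saw [ 470.7 -377.3   45. ] d [50.  51.2] scene px of hubtop [105.3 179. ] hub [ 471.4 -376.2   53. ]
purple [463. -15.  45.] 28.55924966173657
purple [ 543. -164.   45.] 30.77575685412197
purple [ 391. -109.   45.] 28.513601905208525
drum [451.  71.  50.] jar [ 439. -211.   70.]
```

Sizes agree with the spec: discs read 29, 40, 51 and 62 mm, saw tops 30, 41, 51 and 62 mm. Disc and base centres agree within about 2 mm, except block 63, where the base edge is widened by shadow, so I use its disc. The hubs match the scene view. Next, a move helper.

```bash
cat >> h.py <<'E'
def rot(): 
    q=state()['ee_rot']; return R.from_quat([q[1],q[2],q[3],q[0]])
def want(jaw):  # x down, z along jaw angle (deg)
    x=np.array([0,0,-1.]); z=np.array([np.cos(np.radians(jaw)),np.sin(np.radians(jaw)),0]); 
    return R.from_matrix(np.stack([x,np.cross(z,x),z],1))
def go(x,y,z,jaw=None):
    s=state(); r=rot(); M=r.as_matrix()
    j=np.degrees(np.arctan2(M[1,2],M[0,2]))
    print('t',round(s['t'],2),'tcp',s['tcp_pos'].round(1),'jaw',j.round(1),'gap',round(s['finger_gap'],1),'F',s['wrist_force'].round(1),'q',s['joint_positions'].round(2))
    W=want(j if jaw is None else jaw)
    print(' turn',np.degrees((r.inv()*W).as_rotvec()).round(1))
    d=np.array([x,y,z])-s['tcp_pos']
    print(' shift in tool now',(M.T@d).round(1),' after turn',(W.as_matrix().T@d).round(1), 'dist',np.linalg.norm(d).round(1))
E
python3 -c "
from h import *
go(471,-377,130); go(471,-377,130,0)"
```

```text
t 0.1 tcp [ 120.4 -510.3  230.5] jaw -76.7 gap 85.4 F [ 0.1  0.4 -0.3] q [-1.34  0.26 -0.14  1.17 -0.    1.57]
 turn [ 0.  -0.1  0. ]
 shift in tool now [100.6 371.8 -49.1]  after turn [100.5 371.8 -49.3] dist 388.3
t 0.1 tcp [ 120.4 -510.3  230.5] jaw -76.7 gap 85.4 F [ 0.1  0.4 -0.3] q [-1.34  0.26 -0.14  1.17 -0.    1.57]
 turn [-76.7  -0.1  -0.1]
 shift in tool now [100.6 371.8 -49.1]  after turn [100.5 133.3 350.6] dist 388.3
```

Request:
{"api": "arm_command", "payload": {
  "moves": [
    [-9.4,0,0,15,0,0,-1],
    [-9.4,0,0,15,0,0,-1],
    [-9.4,0,0,15,0,0,-1],
    [-9.4,0,0,15,0,0,-1],
    [-9.4,0,0,15,0,0,-1]
  ]
}}

```text
t: 0.72
tcp_pos: [120.3, -509.4, 152.5]
ee_rot: [0.685, 0.173, 0.686, -0.171]
wrist_force: [0.2, -0.6, -0.6]
finger_gap: 85.4
```

```bash
python3 -c "
from h import *
go(471,-377,100,-30)"
```

```text
t 0.72 tcp [ 120.3 -509.4  152.5] jaw -28.2 gap 85.4 F [ 0.2 -0.6 -0.6] q [-1.34  0.31 -0.29  0.98 -0.    0.72]
 turn [ 1.8 -0.1 -0.2]
 shift in tool now [ 52.6 282.2 246.8]  after turn [ 52.5 290.1 237.5] dist 378.6
```

Request:
{"api": "arm_command", "payload": {
  "moves": [
    [1.8,0,0,6,35,31,-1],
    [0,0,0,6,36,30,-1],
    [0,0,0,6,36,30,-1],
    [0,0,0,6,36,30,-1],
    [0,0,0,6,36,30,-1],
    [0,0,0,6,36,30,-1],
    [0,0,0,6,36,30,-1],
    [0,0,0,6,36,30,-1]
  ]
}}

```text
t: 1.72
tcp_pos: [477.9, -375.9, 98.2]
ee_rot: [0.679, 0.188, 0.685, -0.183]
wrist_force: [-0.7, -0.2, 0.1]
finger_gap: 85.4
```

```bash
python3 -c "
from h import *
go(471,-377,60,-30)"
```

```text
t 1.73 tcp [ 477.9 -375.9   98.2] jaw -30.4 gap 85.4 F [-0.7 -0.2  0.1] q [-0.67  0.49 -0.15  0.95  0.    1.43]
 turn [-0.4 -0.6 -0.3]
 shift in tool now [38.2 -4.7 -5. ]  after turn [38.2 -4.4 -5.4] dist 38.8
```

Request:
{"api": "arm_command", "payload": {
  "moves": [
    [0,-0.6,-0.3,18,-4,-5,-1],
    [0,0,0,15,0,0,-1],
    [0,0,0,0,0,0,-1]
  ]
}}

```text
t: 2.1
tcp_pos: [474.6, -374.4, 62.2]
ee_rot: [0.683, 0.184, 0.683, -0.184]
wrist_force: [-0.6, 0.2, -0.0]
finger_gap: 85.2
```

```bash
python3 -c "
from h import *
go(471,-377,3.5,-30)
cv2.imwrite('pics/top1.png',cv2.resize(cv2.cvtColor(snapshot('top'),cv2.COLOR_RGB2BGR)[140:270,300:480],None,fx=4,fy=4))
cv2.imwrite('pics/sc1.png',cv2.resize(cv2.cvtColor(snapshot('scene'),cv2.COLOR_RGB2BGR)[100:240,20:220],None,fx=4,fy=4))"
```

```text
t 2.1 tcp [ 474.6 -374.4   62.2] jaw -30.1 gap 85.2 F [-0.6  0.2 -0. ] q [-0.67  0.51 -0.22  0.85  0.    1.43]
 turn [-0.1 -0.  -0. ]
 shift in tool now [58.7 -4.1 -1.8]  after turn [58.7 -4.  -1.8] dist 58.9
```

View pics/sc1.png

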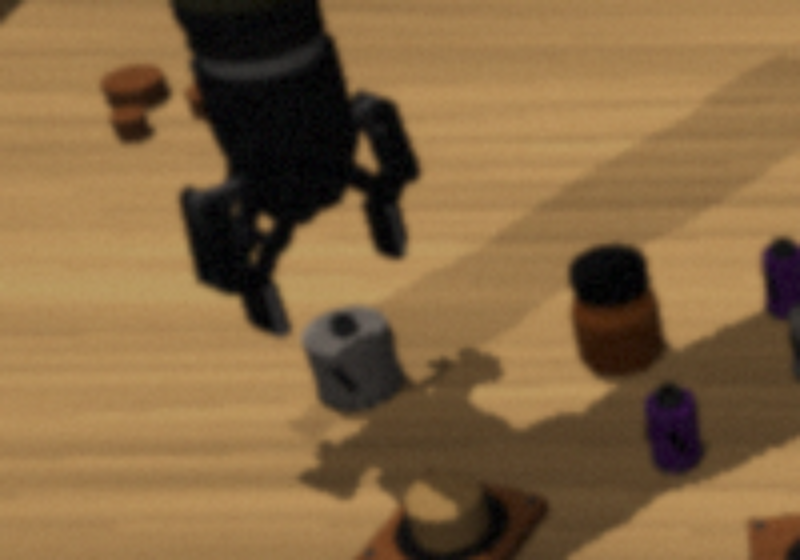

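View pics/top1.png

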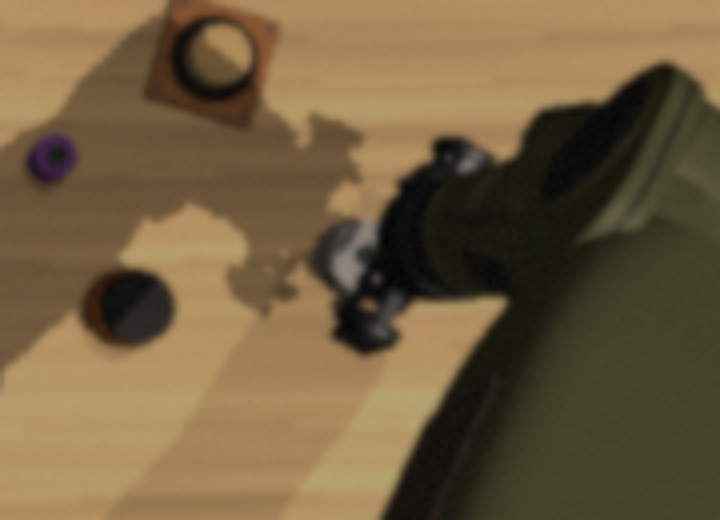

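```bash
python3 -c "
from h import *
p=state()['tcp_pos']; M=rot().as_matrix()
for s in(1,-1):
  t=p+M[:,2]*s*48+[0,0,13]; print(t.round(), 'scene crop',((proj('scene',t)-[20,100])*4).round(),'top crop',((proj('top',t)-[300,140])*4).round())
"
```

```text
[ 517. -399.   77.] scene crop [270. 331.] top crop [410. 184.]
[ 434. -351.   77.] scene crop [391. 250.] top crop [342. 310.]
```

The predicted finger tips land on the seen tips, scene crop (270,331) and (391,250). The saw stands between them, so I descend and grip.

Request:
{"api": "arm_command", "payload": {
  "moves": [
    [0,0,0,10,-4,-2,-1],
    [0,0,0,18,0,0,-1],
    [0,0,0,18,0,0,-1],
    [0,0,0,10,0,0,-1],
    [0,0,0,0,0,0,-1]
  ]
}}

```text
t: 2.82
tcp_pos: [471.0, -381.5, 7.8]
ee_rot: [0.685, 0.184, 0.68, -0.186]
wrist_force: [0.1, -0.1, 0.3]
finger_gap: 85.4
```

```bash
python3 -c "
from h import *
go(471,-377,3.5,-30)"
```

```text
t 2.83 tcp [ 471.  -381.5    7.8] jaw -30.4 gap 85.4 F [ 0.1 -0.1  0.3] q [-0.68  0.56 -0.29  0.72 -0.    1.42]
 turn [-0.4  0.4  0.1]
 shift in tool now [ 4.3  3.9 -2.3]  after turn [ 4.3  3.9 -2.2] dist 6.2
```

Request:
{"api": "arm_command", "payload": {
  "moves": [
    [0,0,0,4,4,-2,-1],
    [0,0,0,0,0,0,1],
    [0,0,0,0,0,0,1],
    [0,0,0,0,0,0,1],
    [0,0,0,0,0,0,1],
    [0,0,0,0,0,0,1]
  ]
}}

```text
t: 3.58
tcp_pos: [472.4, -377.6, 5.4]
ee_rot: [0.686, 0.184, 0.679, -0.187]
wrist_force: [0.4, -1.1, -0.1]
finger_gap: 49.9
```

```bash
python3 -c "
from h import *
go(471,-377,120,-30)"
```

```text
t 3.58 tcp [ 472.4 -377.6    5.4] jaw -30.4 gap 49.9 F [ 0.4 -1.1 -0.1] q [-0.67  0.56 -0.3   0.7  -0.    1.43]
 turn [-0.4  0.6  0.1]
 shift in tool now [-114.6   -0.4   -0.3]  after turn [-114.6   -0.2   -1.5] dist 114.6
```

Request:
{"api": "arm_command", "payload": {
  "moves": [
    [0,0,0,0,0,0,1],
    [0,0,0,-15,0,0,1],
    [0,0,0,-30,0,0,1],
    [0,0,0,-35,0,0,1],
    [0,0,0,-30,0,0,1],
    [0,0,0,0,0,0,1]
  ]
}}

```text
t: 4.32
tcp_pos: [471.6, -377.1, 121.7]
ee_rot: [0.686, 0.184, 0.679, -0.187]
wrist_force: [-0.4, -0.6, -1.7]
finger_gap: 50.3
```

```bash
python3 -c "
from h import *
go(625,80,120,-30)
cv2.imwrite('pics/sc2.png',cv2.resize(cv2.cvtColor(snapshot('scene'),cv2.COLOR_RGB2BGR)[60:240,20:260],None,fx=3,fy=3))"
```

```text
t 4.33 tcp [ 471.6 -377.1  121.7] jaw -30.4 gap 50.3 F [-0.4 -0.6 -1.7] q [-0.67  0.45 -0.15  0.96 -0.    1.43]
 turn [-0.4  0.6  0.1]
 shift in tool now [-3.000e-01  4.719e+02 -9.880e+01]  after turn [  1.7 472.5 -95.7] dist 482.1
```

View pics/sc2.png

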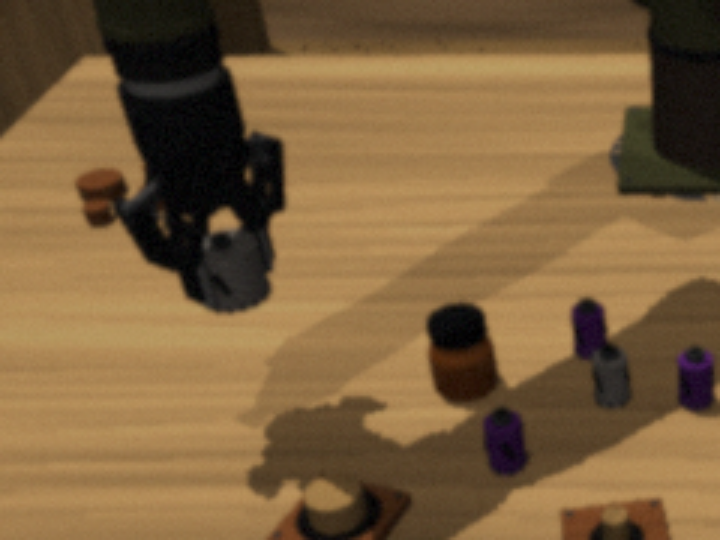

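The saw is held upright between the fingers, about 116 mm up. Moving it over to block 52.

Request:
{"api": "arm_command", "payload": {
  "moves": [
    [-0.4,0.6,0.1,0,40,-8,1],
    [0,0,0,0,55,-11,1],
    [0,0,0,0,55,-11,1],
    [0,0,0,0,55,-11,1],
    [0,0,0,0,55,-11,1],
    [0,0,0,0,55,-11,1],
    [0,0,0,0,55,-11,1],
    [0,0,0,0,40,-8,1]
  ]
}}

```text
t: 5.38
tcp_pos: [602.6, 29.0, 109.4]
ee_rot: [0.676, 0.185, 0.688, -0.186]
wrist_force: [-0.3, -0.4, -1.4]
finger_gap: 50.2
```

```bash
python3 -c "
from h import *
go(625,80,75,-30)"
```

```text
t 5.38 tcp [602.6  29.  109.4] jaw -30.4 gap 50.2 F [-0.3 -0.4 -1.4] q [ 0.05  0.48 -0.14  0.98  0.    2.15]
 turn [-0.4 -0.9  0.3]
 shift in tool now [34.2 55.5 -5.9]  after turn [34.4 55.3 -6.1] dist 65.5
```

Request:
{"api": "arm_command", "payload": {
  "moves": [
    [-0.4,-0.9,0.3,10,30,-3,1],
    [0,0,0,10,17,-3,1],
    [0,0,0,5,0,0,1],
    [0,0,0,0,0,0,1],
    [0,0,0,0,0,0,1]
  ]
}}

```text
t: 6.0
tcp_pos: [617.9, 74.4, 78.5]
ee_rot: [0.68, 0.181, 0.686, -0.184]
wrist_force: [-0.2, -0.6, -0.4]
finger_gap: 50.6
```

```bash
python3 -c "
from h import *
go(625.3,80,17.4,-30)"
```

```text
t 6.0 tcp [617.9  74.4  78.5] jaw -29.9 gap 50.6 F [-0.2 -0.6 -0.4] q [ 0.12  0.53 -0.14  0.92 -0.    2.21]
 turn [ 0.1 -0.4  0.4]
 shift in tool now [61.   8.9  4.1]  after turn [61.1  8.6  3.7] dist 61.8
```

Request:
{"api": "arm_command", "payload": {
  "moves": [
    [0,-0.4,0.4,5,8.5,3.7,1],
    [0,0,0,0,0,0,1],
    [0,0,0,0,0,0,1]
  ]
}}

```text
t: 6.38
tcp_pos: [626.3, 78.3, 74.1]
ee_rot: [0.684, 0.184, 0.682, -0.183]
wrist_force: [0.5, -0.3, -1.5]
finger_gap: 50.0
```

```bash
python3 -c "
from h import *
go(625.3,80,17.4,-30)
cv2.imwrite('pics/sc3.png',cv2.resize(cv2.cvtColor(snapshot('scene'),cv2.COLOR_RGB2BGR)[140:280,200:400],None,fx=4,fy=4))"
```

```text
t 6.38 tcp [626.3  78.3  74.1] jaw -30.1 gap 50.0 F [ 0.5 -0.3 -1.5] q [ 0.12  0.53 -0.13  0.9   0.    2.22]
 turn [-0.1  0.1 -0.1]
 shift in tool now [56.7  0.8 -1.8]  after turn [56.7  1.  -1.7] dist 56.7
```

View pics/sc3.png

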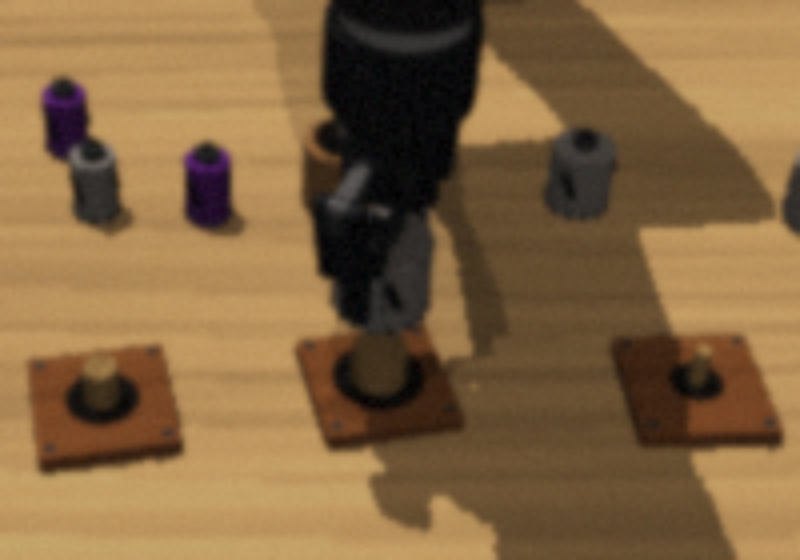

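The saw's axis (column 381) is in line with the post (column 381). Lowering it.

Request:
{"api": "arm_command", "payload": {
  "moves": [
    [0,0,0,10,0.5,-1,1],
    [0,0,0,15,0,0,1],
    [0,0,0,15,0,0,1],
    [0,0,0,8,0,0,1],
    [0,0,0,0,0,0,1]
  ]
}}

```text
t: 7.05
tcp_pos: [624.5, 79.4, 21.5]
ee_rot: [0.683, 0.183, 0.683, -0.183]
wrist_force: [-0.3, 1.2, -1.3]
finger_gap: 50.1
```

```bash
python3 -c "
from h import *
go(625.3,80,17.4,-30)"
```

```text
t 7.05 tcp [624.5  79.4  21.5] jaw -30.0 gap 50.1 F [-0.3  1.2 -1.3] q [ 0.13  0.58 -0.2   0.79  0.    2.22]
 turn [-0. -0. -0.]
 shift in tool now [4.1 0.9 0.4]  after turn [4.1 0.9 0.4] dist 4.2
```

Request:
{"api": "arm_command", "payload": {
  "moves": [
    [0,0,0,3,0,0,1],
    [0,0,0,1,0,0,1],
    [0,0,0,0,0,0,1]
  ]
}}

```text
t: 7.42
tcp_pos: [625.3, 79.5, 17.9]
ee_rot: [0.683, 0.184, 0.682, -0.183]
wrist_force: [0.6, -0.6, -1.0]
finger_gap: 50.0
```

```bash
python3 -c "
from h import *
go(625.3,80,17.4,-30)"
```

```text
t 7.42 tcp [625.3  79.5  17.9] jaw -30.0 gap 50.0 F [ 0.6 -0.6 -1. ] q [ 0.13  0.59 -0.2   0.78  0.    2.22]
 turn [-0.   0.1 -0.1]
 shift in tool now [ 0.5  0.5 -0.3]  after turn [ 0.5  0.5 -0.3] dist 0.8
```

Request:
{"api": "arm_command", "payload": {
  "moves": [
    [0,0,0,0.5,0,0,1],
    [0,0,0,0,0,0,-1],
    [0,0,0,0,0,0,-1],
    [0,0,0,0,0,0,-1],
    [0,0,0,0,0,0,-1],
    [0,0,0,-20,0,0,-1],
    [0,0,0,-40,0,0,-1],
    [0,0,0,-40,0,0,-1]
  ]
}}

```text
t: 8.43
tcp_pos: [622.8, 79.1, 117.1]
ee_rot: [0.681, 0.183, 0.685, -0.184]
wrist_force: [0.3, -0.5, 0.3]
finger_gap: 85.5
```

```bash
python3 -c "
from h import *
go(459,-87,120,-30)"
```

```text
t 8.43 tcp [622.8  79.1 117.1] jaw -30.0 gap 85.5 F [ 0.3 -0.5  0.3] q [ 0.13  0.5  -0.07  1.    0.    2.22]
 turn [-0.  -0.2  0.2]
 shift in tool now [  -2.1 -225.8  -58.6]  after turn [  -2.9 -225.7  -58.8] dist 233.3
```

Request:
{"api": "arm_command", "payload": {
  "moves": [
    [0,0,0,0,-40,-10,-1],
    [0,0,0,0,-50,-13,-1],
    [0,0,0,0,-50,-13,-1],
    [0,0,0,0,-50,-13,-1],
    [0,0,0,0,-28,-7,-1],
    [0,0,0,0,0,0,-1]
  ]
}}

```text
t: 9.18
tcp_pos: [465.7, -85.0, 121.5]
ee_rot: [0.686, 0.183, 0.68, -0.182]
wrist_force: [0.7, 0.1, -0.0]
finger_gap: 85.5
```

```bash
python3 -c "
from h import *
go(459,-87,80,-30)
cv2.imwrite('pics/sc4.png',cv2.resize(cv2.cvtColor(snapshot('scene'),cv2.COLOR_RGB2BGR)[120:270,190:390],None,fx=4,fy=4))"
```

```text
t 9.18 tcp [465.7 -85.  121.5] jaw -30.0 gap 85.5 F [ 0.7  0.1 -0. ] q [-0.18  0.24 -0.47  0.85  0.    1.91]
 turn [ 0.   0.4 -0.2]
 shift in tool now [41.5 -5.2 -5.1]  after turn [41.5 -5.1 -4.8] dist 42.1
```

View pics/sc4.png

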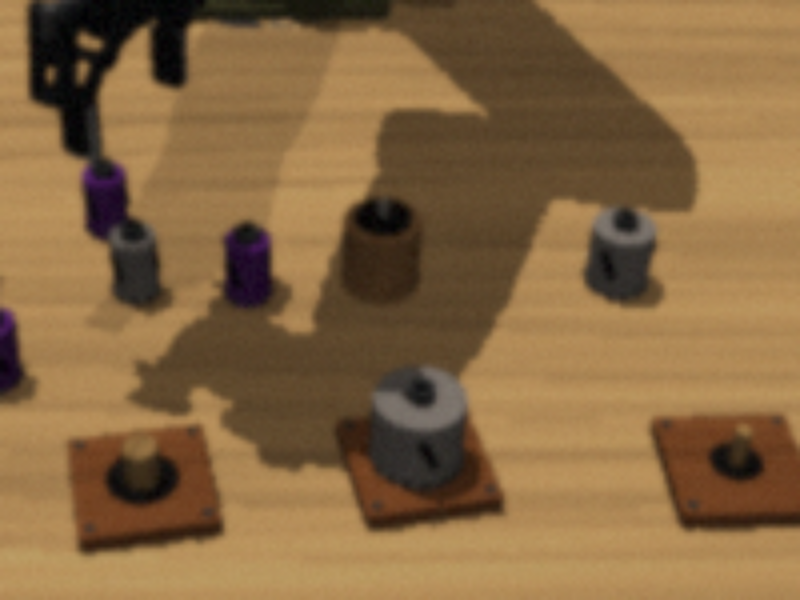

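The 52 saw is seated on its block at crop (418,425). On to the 30 saw.

Request:
{"api": "arm_command", "payload": {
  "moves": [
    [0,0.4,-0.2,20,-5,-4.8,-1],
    [0,0,0,18,0,0,-1],
    [0,0,0,0,0,0,-1],
    [0,0,0,0,0,0,-1]
  ]
}}

```text
t: 9.72
tcp_pos: [466.1, -84.4, 84.2]
ee_rot: [0.686, 0.182, 0.681, -0.18]
wrist_force: [-0.8, -0.0, 0.4]
finger_gap: 85.7
```

```bash
python3 -c "
from h import *
go(459,-87,6,-30)"
```

```text
t 9.72 tcp [466.1 -84.4  84.2] jaw -29.7 gap 85.7 F [-0.8 -0.   0.4] q [-0.18  0.29 -0.52  0.75  0.    1.91]
 turn [ 0.3  0.4 -0.3]
 shift in tool now [78.1 -6.1 -5.4]  after turn [78.2 -5.8 -4.8] dist 78.6
```

Request:
{"api": "arm_command", "payload": {
  "moves": [
    [0,0,0,10,-6,-5,-1],
    [0,0,0,8,0,0,-1],
    [0,0,0,0,0,0,-1]
  ]
}}

```text
t: 10.1
tcp_pos: [459.7, -87.0, 66.0]
ee_rot: [0.687, 0.182, 0.68, -0.18]
wrist_force: [0.6, -0.4, 0.5]
finger_gap: 85.6
```

```bash
python3 -c "
from h import *
go(459,-87,6,-30)"
```

```text
t 10.1 tcp [459.7 -87.   66. ] jaw -29.6 gap 85.6 F [ 0.6 -0.4  0.5] q [-0.19  0.3  -0.56  0.7   0.    1.9 ]
 turn [ 0.4  0.5 -0.3]
 shift in tool now [60.  -0.7 -1.2]  after turn [60.  -0.3 -0.6] dist 60.0
```

Request:
{"api": "arm_command", "payload": {
  "moves": [
    [0,0,0,15,0,-0.6,-1],
    [0,0,0,18,0,0,-1],
    [0,0,0,15,0,0,-1],
    [0,0,0,8,0,0,-1],
    [0,0,0,0,0,0,-1]
  ]
}}

```text
t: 10.72
tcp_pos: [461.3, -87.2, 9.4]
ee_rot: [0.688, 0.182, 0.679, -0.18]
wrist_force: [-0.0, -0.1, -0.1]
finger_gap: 85.1
```

```bash
python3 -c "
from h import *
go(459,-87,6,-30)"
```

```text
t 10.72 tcp [461.3 -87.2   9.4] jaw -29.7 gap 85.1 F [-0.  -0.1 -0.1] q [-0.19  0.38 -0.64  0.54  0.    1.9 ]
 turn [ 0.3  0.7 -0.4]
 shift in tool now [ 3.4 -1.  -2.1]  after turn [ 3.4 -1.  -2.1] dist 4.1
```

Request:
{"api": "arm_command", "payload": {
  "moves": [
    [0,0.7,-0.4,3.4,-1,-2,-1],
    [0,0,0,0,0,0,1],
    [0,0,0,0,0,0,1],
    [0,0,0,0,0,0,1],
    [0,0,0,0,0,0,1],
    [0,0,0,0,0,0,1],
    [0,0,0,0,0,0,1],
    [0,0,0,0,0,0,1]
  ]
}}

```text
t: 11.72
tcp_pos: [460.5, -87.4, 7.5]
ee_rot: [0.684, 0.181, 0.683, -0.181]
wrist_force: [-0.7, -0.1, 0.4]
finger_gap: 29.1
```

```bash
python3 -c "
from h import *
go(459,-87,120,-30)"
```

```text
t 11.72 tcp [460.5 -87.4   7.5] jaw -29.7 gap 29.1 F [-0.7 -0.1  0.4] q [-0.19  0.38 -0.63  0.56 -0.    1.9 ]
 turn [ 0.3  0.1 -0. ]
 shift in tool now [-112.5   -0.4   -1.3]  after turn [-112.5   -0.4   -1.5] dist 112.5
```

Request:
{"api": "arm_command", "payload": {
  "moves": [
    [0,0,0,-15,0,0,1],
    [0,0,0,-30,0,0,1],
    [0,0,0,-40,0,0,1],
    [0,0,0,-30,0,0,1],
    [0,0,0,0,0,0,1]
  ]
}}

```text
t: 12.35
tcp_pos: [458.8, -87.0, 124.2]
ee_rot: [0.683, 0.181, 0.684, -0.181]
wrist_force: [0.8, -0.1, -0.8]
finger_gap: 28.6
```

```bash
python3 -c "
from h import *
go(631.5,257,120,-30)"
```

```text
t 12.35 tcp [458.8 -87.  124.2] jaw -29.7 gap 28.6 F [ 0.8 -0.1 -0.8] q [-0.19  0.24 -0.46  0.87 -0.    1.9 ]
 turn [ 0.3 -0.1  0.1]
 shift in tool now [  3.9 384.4 -20.3]  after turn [  4.2 384.3 -22.5] dist 385.0
```

Request:
{"api": "arm_command", "payload": {
  "moves": [
    [0.3,0,0,0,40,-2,1],
    [0,0,0,0,55,-3,1],
    [0,0,0,0,55,-3,1],
    [0,0,0,0,55,-3,1],
    [0,0,0,0,55,-3,1],
    [0,0,0,0,55,-3,1],
    [0,0,0,0,45,-3,1],
    [0,0,0,0,18,-2,1]
  ]
}}

```text
t: 13.35
tcp_pos: [628.2, 258.8, 108.9]
ee_rot: [0.677, 0.181, 0.688, -0.188]
wrist_force: [0.0, -0.6, -1.7]
finger_gap: 28.9
```

```bash
python3 -c "
from h import *
go(631.5,257,80,-30)"
```

```text
t 13.35 tcp [628.2 258.8 108.9] jaw -30.3 gap 28.9 F [ 0.  -0.6 -1.7] q [0.39 0.6  0.09 1.08 0.   2.49]
 turn [-0.3 -0.7  0.7]
 shift in tool now [28.9  0.5  4.1]  after turn [28.9  0.1  3.8] dist 29.2
```

Request:
{"api": "arm_command", "payload": {
  "moves": [
    [-0.3,-0.7,0.7,15,0,4,1],
    [0,0,0,10,0,0,1],
    [0,0,0,0,0,0,1]
  ]
}}

```text
t: 13.72
tcp_pos: [629.4, 258.1, 77.2]
ee_rot: [0.681, 0.18, 0.685, -0.184]
wrist_force: [0.1, -0.6, 0.6]
finger_gap: 29.1
```

```bash
python3 -c "
from h import *
go(631.5,257,19.5,-30)
cv2.imwrite('pics/sc5.png',cv2.resize(cv2.cvtColor(snapshot('scene'),cv2.COLOR_RGB2BGR)[120:270,290:490],None,fx=4,fy=4))"
```

```text
t 13.72 tcp [629.4 258.1  77.2] jaw -29.8 gap 29.1 F [ 0.1 -0.6  0.6] q [ 0.39  0.62  0.03  0.99 -0.    2.48]
 turn [ 0.2 -0.3  0.3]
 shift in tool now [57.6  0.5  2.7]  after turn [57.7  0.1  2.4] dist 57.7
```

View pics/sc5.png

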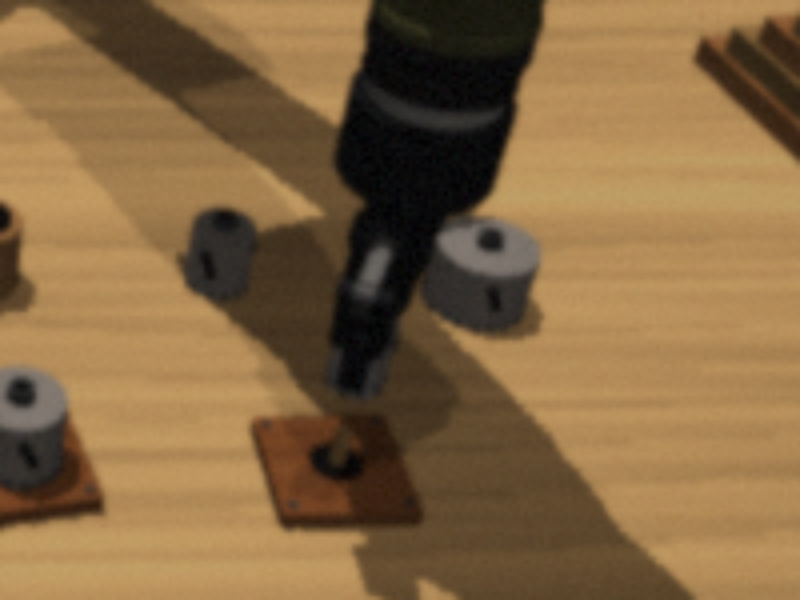

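```bash
python3 -c "
from h import *
f=lambda P:((proj('scene',P)-[290,120])*4).round()
p=state()['tcp_pos']; print(f([p[0],p[1],69.7]),f([p[0],p[1],92]),'foot',f([631.5,257,12]),'top',f([631.5,257,37]),'over',f([631.5,257,69.7]))"
```

```text
[354. 378.] [362. 347.] foot [333. 457.] top [341. 425.] over [353. 381.]
```

Rim seen near (357,390) and post at (342,440). Both sit about 3 crop pixels right of prediction, so that is a shared calibration bias and they are aligned. Lowering.

Request:
{"api": "arm_command", "payload": {
  "moves": [
    [0,-0.3,0.3,10,0,2,1],
    [0,0,0,15,0,0,1],
    [0,0,0,15,0,0,1],
    [0,0,0,10,0,0,1],
    [0,0,0,0,0,0,1]
  ]
}}

```text
t: 14.4
tcp_pos: [631.4, 255.9, 24.5]
ee_rot: [0.684, 0.182, 0.683, -0.183]
wrist_force: [-0.8, -0.1, -0.4]
finger_gap: 29.1
```

```bash
python3 -c "
from h import *
go(631.5,257,19.5,-30)"
```

```text
t 14.4 tcp [631.4 255.9  24.5] jaw -29.9 gap 29.1 F [-0.8 -0.1 -0.4] q [ 0.39  0.66 -0.04  0.87 -0.    2.48]
 turn [0.1 0.1 0. ]
 shift in tool now [ 5.   1.  -0.5]  after turn [ 5.   1.  -0.5] dist 5.2
```

Request:
{"api": "arm_command", "payload": {
  "moves": [
    [0,0,0,3.5,0.8,0,1],
    [0,0,0,1.5,0,0,1],
    [0,0,0,0,0,0,1]
  ]
}}

```text
t: 14.78
tcp_pos: [632.7, 257.1, 20.1]
ee_rot: [0.684, 0.183, 0.682, -0.182]
wrist_force: [-0.0, -0.0, 0.1]
finger_gap: 29.0
```

```bash
python3 -c "
from h import *
go(631.5,257,19.5,-30)"
```

```text
t 14.78 tcp [632.7 257.1  20.1] jaw -29.9 gap 29.0 F [-0.  -0.   0.1] q [ 0.39  0.66 -0.04  0.86 -0.    2.48]
 turn [ 0.1  0.1 -0.1]
 shift in tool now [ 0.6 -0.7 -1. ]  after turn [ 0.6 -0.7 -1. ] dist 1.3
```

Request:
{"api": "arm_command", "payload": {
  "moves": [
    [0,0,0,0.6,0,0,1],
    [0,0,0,0,0,0,-1],
    [0,0,0,0,0,0,-1],
    [0,0,0,0,0,0,-1],
    [0,0,0,0,0,0,-1],
    [0,0,0,-20,0,0,-1],
    [0,0,0,-40,0,0,-1],
    [0,0,0,-40,0,0,-1]
  ]
}}

```text
t: 15.78
tcp_pos: [629.9, 256.1, 118.4]
ee_rot: [0.682, 0.181, 0.684, -0.184]
wrist_force: [0.5, 0.4, 0.5]
finger_gap: 85.6
```

```bash
python3 -c "
from h import *
go(476,385,120,-30)"
```

```text
t 15.78 tcp [629.9 256.1 118.4] jaw -29.9 gap 85.6 F [0.5 0.4 0.5] q [ 0.39  0.59  0.09  1.08 -0.    2.48]
 turn [ 0.1 -0.1  0.3]
 shift in tool now [  -1.4   35.  -197.7]  after turn [  -1.6   34.7 -197.7] dist 200.8
```

Request:
{"api": "arm_command", "payload": {
  "moves": [
    [0,0,0,0,7,-35,-1],
    [0,0,0,0,8,-48,-1],
    [0,0,0,0,8,-48,-1],
    [0,0,0,0,8,-44,-1],
    [0,0,0,0,4,-23,-1],
    [0,0,0,0,0,0,-1]
  ]
}}

```text
t: 16.52
tcp_pos: [476.0, 390.3, 123.8]
ee_rot: [0.685, 0.185, 0.681, -0.181]
wrist_force: [0.3, 0.0, 0.3]
finger_gap: 85.3
```

```bash
python3 -c "
from h import *
go(476,385,75,-30)
cv2.imwrite('pics/sc6.png',cv2.resize(cv2.cvtColor(snapshot('scene'),cv2.COLOR_RGB2BGR)[120:270,290:490],None,fx=4,fy=4))"
```

```text
t 16.52 tcp [476.  390.3 123.8] jaw -30.0 gap 85.3 F [0.3 0.  0.3] q [ 0.69  0.47 -0.11  0.99 -0.    2.78]
 turn [-0.   0.3 -0.4]
 shift in tool now [48.8 -4.9  2.4]  after turn [48.8 -4.5  2.7] dist 49.1
```

View pics/sc6.png

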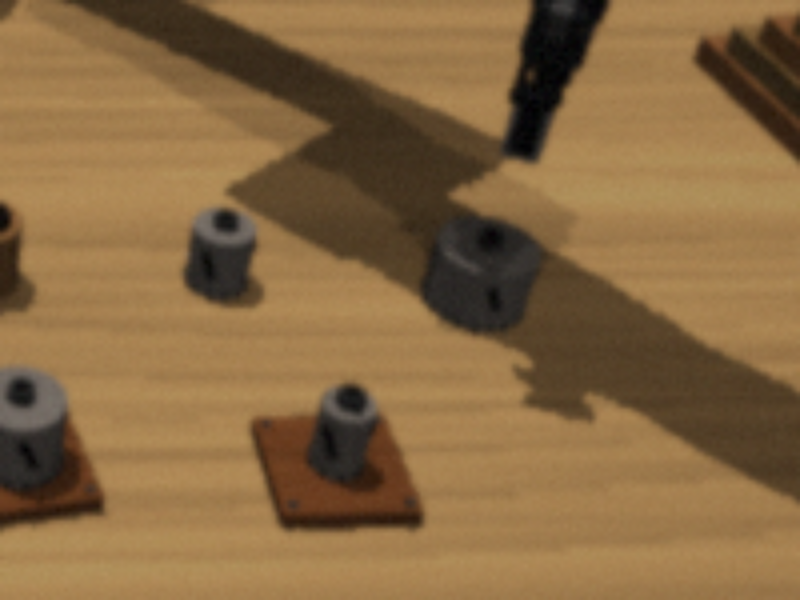

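The 30 saw is seated upright on its block at crop (345,440). Now the 63 saw.

Request:
{"api": "arm_command", "payload": {
  "moves": [
    [0,0.3,-0.4,20,-4.5,2.7,-1],
    [0,0,0,22,0,0,-1],
    [0,0,0,0,0,0,-1]
  ]
}}

```text
t: 16.95
tcp_pos: [479.3, 381.2, 78.3]
ee_rot: [0.682, 0.184, 0.683, -0.186]
wrist_force: [-0.6, -1.2, 0.6]
finger_gap: 85.4
```

```bash
python3 -c "
from h import *
go(475.8,385,2.5,-30)"
```

```text
t 16.95 tcp [479.3 381.2  78.3] jaw -30.3 gap 85.4 F [-0.6 -1.2  0.6] q [ 0.67  0.51 -0.17  0.9  -0.    2.77]
 turn [-0.3  0.   0.2]
 shift in tool now [75.8  1.7 -4.9]  after turn [75.8  1.5 -4.9] dist 76.0
```

Request:
{"api": "arm_command", "payload": {
  "moves": [
    [0,0,0,5,1.5,-5,-1],
    [0,0,0,10,0,0,-1],
    [0,0,0,0,0,0,-1]
  ]
}}

```text
t: 17.32
tcp_pos: [476.8, 384.2, 62.4]
ee_rot: [0.682, 0.185, 0.682, -0.187]
wrist_force: [-0.1, -0.4, 0.1]
finger_gap: 85.3
```

```bash
python3 -c "
from h import *
go(475.8,385,2.5,-30)"
```

```text
t 17.32 tcp [476.8 384.2  62.4] jaw -30.4 gap 85.3 F [-0.1 -0.4  0.1] q [ 0.68  0.52 -0.19  0.86 -0.    2.78]
 turn [-0.4  0.   0.2]
 shift in tool now [59.9  0.4 -1.3]  after turn [59.9  0.2 -1.3] dist 59.9
```

Request:
{"api": "arm_command", "payload": {
  "moves": [
    [0,0,0,14,0,-1,-1],
    [0,0,0,18,0,0,-1],
    [0,0,0,14,0,0,-1],
    [0,0,0,8,0,0,-1],
    [0,0,0,0,0,0,-1]
  ]
}}

```text
t: 17.95
tcp_pos: [476.0, 385.2, 5.6]
ee_rot: [0.683, 0.185, 0.682, -0.186]
wrist_force: [-0.1, 0.4, -0.7]
finger_gap: 85.3
```

```bash
python3 -c "
from h import *
go(475.8,385,2.5,-30)"
```

```text
t 17.95 tcp [476.  385.2   5.6] jaw -30.4 gap 85.3 F [-0.1  0.4 -0.7] q [ 0.68  0.58 -0.26  0.73 -0.    2.78]
 turn [-0.4  0.1  0.1]
 shift in tool now [ 3.1 -0.3 -0.1]  after turn [ 3.1 -0.3 -0.1] dist 3.2
```

Request:
{"api": "arm_command", "payload": {
  "moves": [
    [0,0,0,3,0,0,-1],
    [0,0,0,0,0,0,1],
    [0,0,0,0,0,0,1],
    [0,0,0,0,0,0,1],
    [0,0,0,0,0,0,1],
    [0,0,0,0,0,0,1]
  ]
}}

```text
t: 18.7
tcp_pos: [477.0, 386.0, 4.0]
ee_rot: [0.683, 0.186, 0.682, -0.185]
wrist_force: [0.3, 0.9, -1.4]
finger_gap: 62.4
```

```bash
python3 -c "
from h import *
go(476,385,130,-30)"
```

```text
t 18.7 tcp [477. 386.   4.] jaw -30.4 gap 62.4 F [ 0.3  0.9 -1.4] q [ 0.68  0.58 -0.26  0.73 -0.    2.78]
 turn [-0.4  0.1 -0.1]
 shift in tool now [-1.26e+02 -1.20e+00 -1.00e-01]  after turn [-126.    -1.3   -0.4] dist 126.0
```

Request:
{"api": "arm_command", "payload": {
  "moves": [
    [0,0,0,0,0,0,1],
    [0,0,0,-15,0,0,1],
    [0,0,0,-30,0,0,1],
    [0,0,0,-40,0,0,1],
    [0,0,0,-35,0,0,1],
    [0,0,0,0,0,0,1]
  ]
}}

```text
t: 19.45
tcp_pos: [476.7, 386.0, 130.6]
ee_rot: [0.683, 0.186, 0.681, -0.185]
wrist_force: [0.2, 0.4, -2.4]
finger_gap: 62.4
```

```bash
python3 -c "
from h import *
go(613.5,-283.5,130,-30)"
```

```text
t 19.45 tcp [476.7 386.  130.6] jaw -30.4 gap 62.4 F [ 0.2  0.4 -2.4] q [ 0.68  0.46 -0.1   1.01 -0.    2.78]
 turn [-0.4  0.1 -0.1]
 shift in tool now [   0.7 -508.1  456.9]  after turn [   0.6 -511.4  453.2] dist 683.3
```

Request:
{"api": "arm_command", "payload": {
  "moves": [
    [-0.4,0,0,0,-30,27,1],
    [0,0,0,0,-40,35,1],
    [0,0,0,0,-40,35,1],
    [0,0,0,0,-40,35,1],
    [0,0,0,0,-40,35,1],
    [0,0,0,0,-40,35,1],
    [0,0,0,0,-40,35,1],
    [0,0,0,0,-40,35,1]
  ]
}}

```text
t: 20.45
tcp_pos: [556.2, -26.7, 125.3]
ee_rot: [0.683, 0.18, 0.685, -0.18]
wrist_force: [0.1, 0.9, -1.1]
finger_gap: 62.6
```

```bash
python3 -c "
from h import *
go(613.5,-283.5,115,-30)"
```

```text
t 20.45 tcp [556.2 -26.7 125.3] jaw -29.5 gap 62.6 F [ 0.1  0.9 -1.1] q [-0.05  0.38 -0.25  0.94  0.    2.04]
 turn [ 0.5 -0.1  0. ]
 shift in tool now [  10.  -195.3  176.3]  after turn [  10.3 -193.8  178. ] dist 263.3
```

Request:
{"api": "arm_command", "payload": {
  "moves": [
    [0.5,0,0,0,-40,36,1],
    [0,0,0,0,-40,37,1],
    [0,0,0,2,-40,37,1],
    [0,0,0,2,-35,32,1],
    [0,0,0,2,-18,16,1],
    [0,0,0,0,0,0,1]
  ]
}}

```text
t: 21.2
tcp_pos: [603.7, -266.5, 112.0]
ee_rot: [0.679, 0.185, 0.686, -0.185]
wrist_force: [-0.3, -0.0, -1.8]
finger_gap: 62.4
```

```bash
python3 -c "
from h import *
go(613.5,-283.5,75,-30)"
```

```text
t 21.2 tcp [ 603.7 -266.5  112. ] jaw -30.4 gap 62.4 F [-0.3 -0.  -1.8] q [-0.42  0.56  0.03  1.05 -0.    1.69]
 turn [-0.4 -0.6  0.1]
 shift in tool now [36.9 -9.6 17.4]  after turn [37.  -9.8 17. ] dist 41.9
```

Request:
{"api": "arm_command", "payload": {
  "moves": [
    [-0.4,-0.6,0.1,15,-10,17,1],
    [0,0,0,15,0,0,1],
    [0,0,0,0,0,0,1],
    [0,0,0,0,0,0,1]
  ]
}}

```text
t: 21.7
tcp_pos: [611.9, -281.0, 77.6]
ee_rot: [0.682, 0.182, 0.685, -0.181]
wrist_force: [0.1, -0.2, -1.0]
finger_gap: 62.5
```

```bash
python3 -c "
from h import *
go(613.5,-283.5,16,-30)"
```

```text
t 21.7 tcp [ 611.9 -281.    77.6] jaw -29.8 gap 62.5 F [ 0.1 -0.2 -1. ] q [-0.43  0.6   0.01  0.98  0.    1.66]
 turn [ 0.2 -0.3 -0. ]
 shift in tool now [61.6 -1.4  2.9]  after turn [61.6 -1.4  2.7] dist 61.7
```

Request:
{"api": "arm_command", "payload": {
  "moves": [
    [0.2,-0.3,0,6,-1.4,2.7,1],
    [0,0,0,0,0,0,1],
    [0,0,0,0,0,0,1]
  ]
}}

```text
t: 22.08
tcp_pos: [614.2, -282.9, 72.3]
ee_rot: [0.684, 0.182, 0.682, -0.182]
wrist_force: [0.9, -1.3, -1.4]
finger_gap: 62.5
```

```bash
python3 -c "
from h import *
go(613.5,-283.5,16,-30)
f=lambda P:((proj('scene',P)-[50,130])*4).round()
p=state()['tcp_pos']; print('rim',f([p[0],p[1]-1,p[2]-4]),'foot',f([613.2,-284.5,12]),'top',f([613.2,-284.5,37]))
cv2.imwrite('pics/sc7.png',cv2.resize(cv2.cvtColor(snapshot('scene'),cv2.COLOR_RGB2BGR)[130:270,50:250],None,fx=4,fy=4))"
```

```text
t 22.07 tcp [ 614.2 -282.9   72.3] jaw -29.9 gap 62.5 F [ 0.9 -1.3 -1.4] q [-0.43  0.61  0.    0.96  0.    1.66]
 turn [ 0.1  0.1 -0. ]
 shift in tool now [56.3 -0.9 -0.4]  after turn [56.3 -0.9 -0.3] dist 56.3
rim [310. 331.] foot [330. 404.] top [321. 372.]
```

View pics/sc7.png

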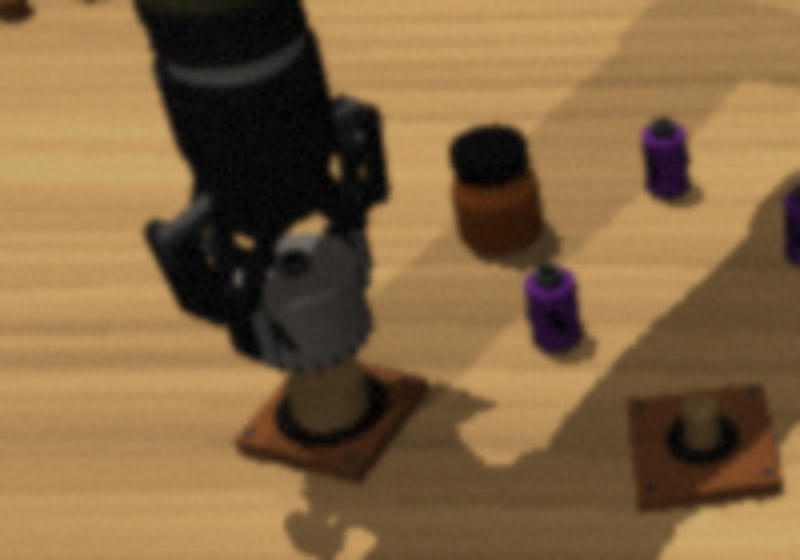

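The disc centre is seen at about (331,405) against a predicted (330,404), and the saw is in line above it. Lowering.

Request:
{"api": "arm_command", "payload": {
  "moves": [
    [0,0,0,10,-0.5,0,1],
    [0,0,0,15,0,0,1],
    [0,0,0,15,0,0,1],
    [0,0,0,10,0,0,1],
    [0,0,0,0,0,0,1]
  ]
}}

```text
t: 22.75
tcp_pos: [613.0, -283.1, 17.6]
ee_rot: [0.683, 0.183, 0.683, -0.182]
wrist_force: [-0.2, 0.1, -1.9]
finger_gap: 62.4
```

```bash
python3 -c "
from h import *
go(613.5,-283.5,16,-30)"
```

```text
t 22.75 tcp [ 613.  -283.1   17.6] jaw -29.9 gap 62.4 F [-0.2  0.1 -1.9] q [-0.43  0.65 -0.07  0.85  0.    1.66]
 turn [ 0.1 -0.  -0. ]
 shift in tool now [ 1.6 -0.2  0.6]  after turn [ 1.6 -0.2  0.6] dist 1.7
```

Request:
{"api": "arm_command", "payload": {
  "moves": [
    [0,0,0,1.6,0,0,1],
    [0,0,0,0,0,0,1],
    [0,0,0,0,0,0,-1],
    [0,0,0,0,0,0,-1],
    [0,0,0,0,0,0,-1],
    [0,0,0,-20,0,0,-1],
    [0,0,0,-40,0,0,-1],
    [0,0,0,-40,0,0,-1]
  ]
}}

```text
t: 23.75
tcp_pos: [611.7, -282.5, 116.5]
ee_rot: [0.682, 0.183, 0.685, -0.182]
wrist_force: [0.4, -0.6, 0.3]
finger_gap: 85.4
```

```bash
python3 -c "
from h import *
go(453.5,223.5,120,-30)
cv2.imwrite('pics/sc8.png',cv2.resize(cv2.cvtColor(snapshot('scene'),cv2.COLOR_RGB2BGR)[130:270,50:250],None,fx=4,fy=4))"
```

```text
t 23.75 tcp [ 611.7 -282.5  116.5] jaw -29.9 gap 85.4 F [ 0.4 -0.6  0.3] q [-0.43  0.58  0.07  1.06  0.    1.66]
 turn [ 0.1 -0.2  0. ]
 shift in tool now [  -1.9  359.7 -389.5]  after turn [  -3.5  359.1 -390. ] dist 530.2
```

View pics/sc8.png

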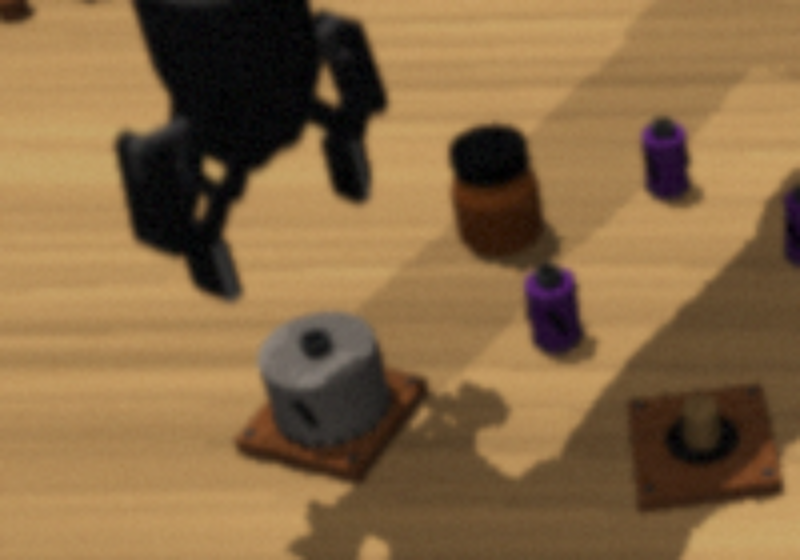

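The 63 saw is seated on its block at crop (328,390). Moving to the last one, the 41.

Request:
{"api": "arm_command", "payload": {
  "moves": [
    [0,0,0,0,28,-30,-1],
    [0,0,0,0,38,-41,-1],
    [0,0,0,0,38,-41,-1],
    [0,0,0,0,38,-41,-1],
    [0,0,0,0,38,-41,-1],
    [0,0,0,0,38,-41,-1],
    [0,0,0,0,38,-41,-1],
    [0,0,0,0,38,-41,-1]
  ]
}}

```text
t: 24.8
tcp_pos: [490.2, 136.2, 123.8]
ee_rot: [0.69, 0.186, 0.674, -0.185]
wrist_force: [0.6, -0.1, 0.3]
finger_gap: 85.2
```

```bash
python3 -c "
from h import *
go(453.5,223.5,110,-30)"
```

```text
t 24.8 tcp [490.2 136.2 123.8] jaw -30.4 gap 85.2 F [ 0.6 -0.1  0.3] q [ 0.28  0.29 -0.39  0.87 -0.01  2.38]
 turn [-0.4  1.2 -0.4]
 shift in tool now [ 12.6  56.6 -76.1]  after turn [ 13.8  57.3 -75.4] dist 95.7
```

Request:
{"api": "arm_command", "payload": {
  "moves": [
    [-0.4,1.2,-0.4,0,24,-31,-1],
    [0,0,0,5,19,-25,-1],
    [0,0,0,5,12,-16,-1],
    [0,0,0,0,0,0,-1],
    [0,0,0,0,0,0,-1]
  ]
}}

```text
t: 25.42
tcp_pos: [453.6, 226.5, 114.4]
ee_rot: [0.685, 0.181, 0.683, -0.179]
wrist_force: [1.1, -0.4, 0.7]
finger_gap: 85.1
```

```bash
python3 -c "
from h import *
go(453.5,223.5,70,-30)"
```

```text
t 25.43 tcp [453.6 226.5 114.4] jaw -29.6 gap 85.1 F [ 1.1 -0.4  0.7] q [ 0.46  0.31 -0.4   0.86  0.    2.55]
 turn [ 0.4  0.1 -0.2]
 shift in tool now [44.4 -2.8  1.3]  after turn [44.4 -2.6  1.4] dist 44.5
```

Request:
{"api": "arm_command", "payload": {
  "moves": [
    [0.4,0,0,20,-2.5,1.4,-1],
    [0,0,0,20,0,0,-1],
    [0,0,0,0,0,0,-1],
    [0,0,0,0,0,0,-1]
  ]
}}

```text
t: 25.92
tcp_pos: [456.7, 221.1, 75.5]
ee_rot: [0.685, 0.186, 0.68, -0.183]
wrist_force: [0.2, 0.9, 0.2]
finger_gap: 85.2
```

```bash
python3 -c "
from h import *
go(453.5,223.5,5,-30)"
```

```text
t 25.93 tcp [456.7 221.1  75.5] jaw -30.3 gap 85.2 F [0.2 0.9 0.2] q [ 0.45  0.35 -0.46  0.76 -0.    2.55]
 turn [-0.3  0.3 -0.3]
 shift in tool now [70.5 -0.  -4.3]  after turn [70.5  0.4 -4. ] dist 70.6
```

Request:
{"api": "arm_command", "payload": {
  "moves": [
    [0,0,0,12,0,-4,-1],
    [0,0,0,15,0,0,-1],
    [0,0,0,18,0,0,-1],
    [0,0,0,15,0,0,-1],
    [0,0,0,5,0,0,-1],
    [0,0,0,0,0,0,-1]
  ]
}}

```text
t: 26.68
tcp_pos: [455.2, 224.5, 9.8]
ee_rot: [0.686, 0.188, 0.679, -0.182]
wrist_force: [-0.0, 0.1, 0.3]
finger_gap: 85.3
```

```bash
python3 -c "
from h import *
go(453.5,223.5,5,-30)"
```

```text
t 26.68 tcp [455.2 224.5   9.8] jaw -30.3 gap 85.3 F [-0.   0.1  0.3] q [ 0.46  0.42 -0.55  0.59 -0.    2.56]
 turn [-0.3  0.4 -0.6]
 shift in tool now [ 4.7 -1.8 -1. ]  after turn [ 4.8 -1.7 -1. ] dist 5.2
```

Request:
{"api": "arm_command", "payload": {
  "moves": [
    [-0.3,0.4,-0.6,4.5,-1.7,-1,-1],
    [0,0,0,0,0,0,-1],
    [0,0,0,0,0,0,1],
    [0,0,0,0,0,0,1],
    [0,0,0,0,0,0,1],
    [0,0,0,0,0,0,1],
    [0,0,0,0,0,0,1],
    [0,0,0,0,0,0,1]
  ]
}}

```text
t: 27.68
tcp_pos: [454.9, 224.2, 6.8]
ee_rot: [0.684, 0.183, 0.682, -0.182]
wrist_force: [-1.0, 0.1, 1.9]
finger_gap: 39.8
```

```bash
python3 -c "
from h import *
go(453.5,223.5,125,-30)"
```

```text
t 27.68 tcp [454.9 224.2   6.8] jaw -30.0 gap 39.8 F [-1.   0.1  1.9] q [ 0.46  0.43 -0.54  0.6  -0.    2.55]
 turn [ 0.   0.1 -0.1]
 shift in tool now [-118.2   -1.    -0.6]  after turn [-118.2   -1.3   -0.8] dist 118.2
```

Request:
{"api": "arm_command", "payload": {
  "moves": [
    [0,0,0,-15,0,0,1],
    [0,0,0,-30,0,0,1],
    [0,0,0,-40,0,0,1],
    [0,0,0,-33,0,0,1],
    [0,0,0,0,0,0,1]
  ]
}}

```text
t: 28.3
tcp_pos: [453.2, 223.5, 126.7]
ee_rot: [0.683, 0.182, 0.683, -0.183]
wrist_force: [-0.0, 0.5, -0.7]
finger_gap: 39.9
```

```bash
python3 -c "
from h import *
go(640.4,-72.8,125,-30)"
```

```text
t 28.3 tcp [453.2 223.5 126.7] jaw -30.0 gap 39.9 F [-0.   0.5 -0.7] q [ 0.46  0.3  -0.37  0.9  -0.    2.55]
 turn [0.  0.  0.1]
 shift in tool now [   1.9 -163.2  310.1]  after turn [   1.7 -163.   310.2] dist 350.4
```

Request:
{"api": "arm_command", "payload": {
  "moves": [
    [0,0,0,0,-18,34,1],
    [0,0,0,0,-25,48,1],
    [0,0,0,0,-25,48,1],
    [0,0,0,0,-25,48,1],
    [0,0,0,0,-25,48,1],
    [0,0,0,0,-22,42,1],
    [0,0,0,0,-14,26,1],
    [0,0,0,0,0,0,1]
  ]
}}

```text
t: 29.3
tcp_pos: [631.5, -64.9, 114.1]
ee_rot: [0.678, 0.18, 0.688, -0.183]
wrist_force: [-1.0, 0.5, -1.4]
finger_gap: 39.9
```

```bash
python3 -c "
from h import *
go(640.4,-72.8,80,-30)"
```

```text
t 29.3 tcp [631.5 -64.9 114.1] jaw -29.8 gap 39.9 F [-1.   0.5 -1.4] q [-0.1   0.52 -0.04  1.02 -0.    1.99]
 turn [ 0.2 -0.7  0.4]
 shift in tool now [34.  -2.1 12.1]  after turn [34.1 -2.3 11.7] dist 36.1
```

Request:
{"api": "arm_command", "payload": {
  "moves": [
    [0.2,-0.7,0.4,15,-2.3,11.7,1],
    [0,0,0,15,0,0,1],
    [0,0,0,0,0,0,1],
    [0,0,0,0,0,0,1]
  ]
}}

```text
t: 29.8
tcp_pos: [635.9, -69.6, 79.4]
ee_rot: [0.68, 0.182, 0.686, -0.182]
wrist_force: [0.9, 1.3, -0.4]
finger_gap: 39.9
```

```bash
python3 -c "
from h import *
go(640.4,-72.8,18.8,-30)"
```

```text
t 29.8 tcp [635.9 -69.6  79.4] jaw -29.9 gap 39.9 F [ 0.9  1.3 -0.4] q [-0.11  0.55 -0.08  0.94  0.    1.98]
 turn [ 0.2 -0.5  0.1]
 shift in tool now [60.5 -0.4  6.1]  after turn [60.6 -0.5  5.5] dist 60.8
```

Request:
{"api": "arm_command", "payload": {
  "moves": [
    [0.2,-0.5,0.1,6,-0.4,6,1],
    [0,0,0,0,0,0,1],
    [0,0,0,0,0,0,1]
  ]
}}

```text
t: 30.18
tcp_pos: [641.7, -72.3, 74.2]
ee_rot: [0.684, 0.183, 0.682, -0.183]
wrist_force: [-0.3, -0.1, -0.3]
finger_gap: 39.9
```

```bash
python3 -c "
from h import *
go(640.4,-72.8,18.8,-30)
f=lambda P:((proj('scene',P)-[130,130])*4).round()
p=state()['tcp_pos']; print('rim',f([p[0],p[1]-1,p[2]-6.8]),'foot',f([640,-73.8,12]),'top',f([640,-73.8,37]))
cv2.imwrite('pics/sc9.png',cv2.resize(cv2.cvtColor(snapshot('scene'),cv2.COLOR_RGB2BGR)[130:270,130:330],None,fx=4,fy=4))"
```

```text
t 30.18 tcp [641.7 -72.3  74.2] jaw -30.0 gap 39.9 F [-0.3 -0.1 -0.3] q [-0.11  0.56 -0.09  0.92 -0.    1.98]
 turn [ 0.   0.1 -0. ]
 shift in tool now [55.4 -1.1 -1. ]  after turn [55.4 -1.1 -0.9] dist 55.4
rim [377. 363.] foot [381. 434.] top [379. 402.]
```

View pics/sc9.png

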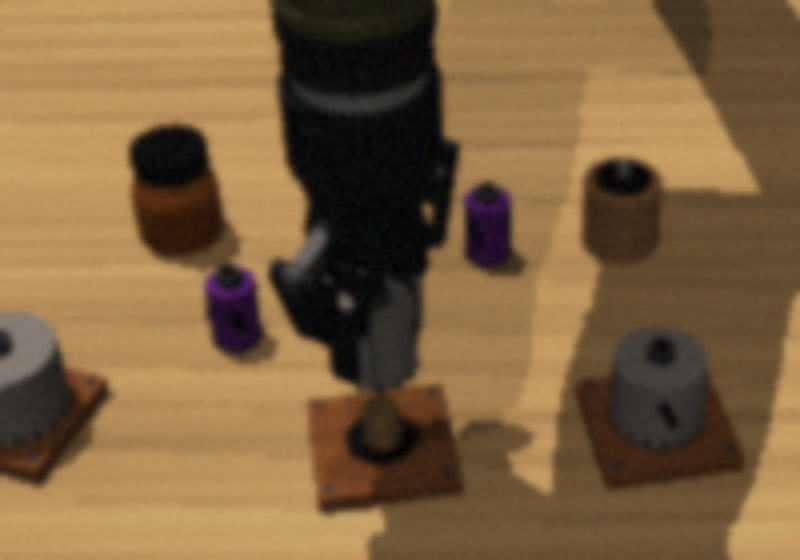

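The saw is centred over the post, with both near column 382. Lowering.

Request:
{"api": "arm_command", "payload": {
  "moves": [
    [0,0,0,10,-0.6,-0.6,1],
    [0,0,0,15,0,0,1],
    [0,0,0,15,0,0,1],
    [0,0,0,8,0,0,1],
    [0,0,0,0,0,0,1]
  ]
}}

```text
t: 30.85
tcp_pos: [639.9, -72.6, 21.7]
ee_rot: [0.683, 0.183, 0.683, -0.183]
wrist_force: [-0.6, 0.1, -0.8]
finger_gap: 39.9
```

```bash
python3 -c "
from h import *
go(640.4,-72.8,18.8,-30)"
```

```text
t 30.85 tcp [639.9 -72.6  21.7] jaw -30.0 gap 39.9 F [-0.6  0.1 -0.8] q [-0.11  0.6  -0.15  0.81 -0.    1.98]
 turn [-0.  0.  0.]
 shift in tool now [2.9 0.1 0.6]  after turn [2.9 0.1 0.6] dist 2.9
```

Request:
{"api": "arm_command", "payload": {
  "moves": [
    [0,0,0,2,0,0,1],
    [0,0,0,0.8,0,0,1],
    [0,0,0,0,0,0,-1],
    [0,0,0,0,0,0,-1],
    [0,0,0,0,0,0,-1],
    [0,0,0,0,0,0,-1],
    [0,0,0,-20,0,0,-1],
    [0,0,0,-40,0,0,-1]
  ]
}}

```text
t: 31.85
tcp_pos: [638.3, -72.3, 78.1]
ee_rot: [0.682, 0.183, 0.684, -0.183]
wrist_force: [0.5, 0.4, -0.2]
finger_gap: 85.4
```

```bash
python3 -c "
from h import *
go(420,0,300,-30)"
```

```text
t 31.85 tcp [638.3 -72.3  78.1] jaw -30.0 gap 85.4 F [ 0.5  0.4 -0.2] q [-0.11  0.55 -0.08  0.94 -0.    1.98]
 turn [-0.  -0.2  0.1]
 shift in tool now [-221.  -47. -226.]  after turn [-221.9  -46.5 -225.2] dist 319.5
```

Raise straight up first, then draw back so the top camera can see the blocks.

Request:
{"api": "arm_command", "payload": {
  "moves": [
    [0,0,0,-45,0,0,-1],
    [0,0,0,-50,0,0,-1],
    [0,0,0,-30,-20,-40,-1],
    [0,0,0,-30,-20,-45,-1],
    [0,0,0,-20,-20,-45,-1],
    [0,0,0,0,-20,-45,-1],
    [0,0,0,0,-20,-40,-1],
    [0,0,0,0,0,0,-1]
  ]
}}

```text
t: 32.85
tcp_pos: [398.3, -51.1, 262.5]
ee_rot: [0.686, 0.183, 0.68, -0.183]
wrist_force: [-0.3, 0.5, -0.7]
finger_gap: 85.4
```

Run:
```python
from h import *
go(420,0,300,-30)
b=cv2.cvtColor(snapshot('top'),cv2.COLOR_RGB2BGR); cv2.imwrite('pics/top9.png',b)
cv2.imwrite('pics/top9b.png',cv2.resize(b[120:240,90:400],None,fx=2.5,fy=2.5))
c=cv2.cvtColor(snapshot('scene'),cv2.COLOR_RGB2BGR)
cv2.imwrite('pics/sc10.png',cv2.resize(c[130:270,80:430],None,fx=2.25,fy=2.25))
```

```text
t 32.85 tcp [398.3 -51.1 262.5] jaw -30.0 gap 85.4 F [-0.3  0.5 -0.7] q [-0.13  0.03 -0.34  1.2  -0.    1.97]
 turn [-0.   0.4 -0.1]
 shift in tool now [-37.4  55.2  -6.5]  after turn [-37.5  55.1  -6.8] dist 66.9
```

View pics/top9b.png

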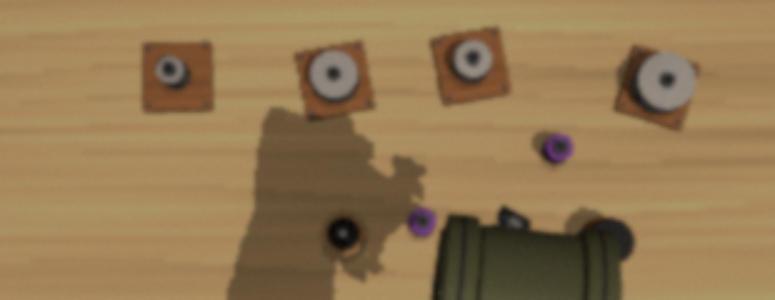

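View pics/sc10.png

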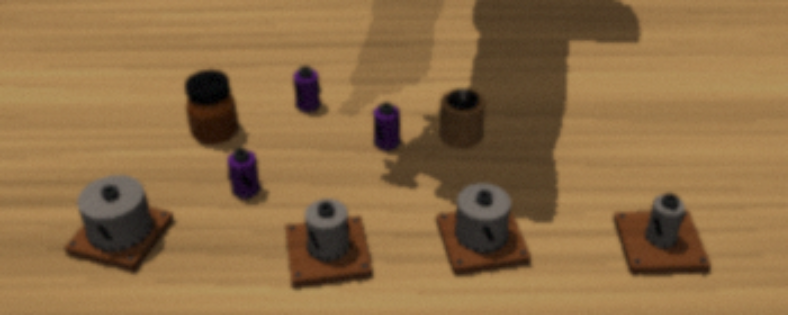

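Both pictures show all four saws on their blocks, with the drum, jar and decoys in place. I'll check the numbers.

Run:
```python
from h import *
a=cv2.imread('pics/top9.png'); s=4
A=cv2.resize(a,None,fx=s,fy=s,interpolation=cv2.INTER_CUBIC); H=cv2.cvtColor(A,cv2.COLOR_BGR2HSV)
m=((H[...,1]<60)&(H[...,2]>90)).astype(np.uint8)
for n,P,d in[('30',(631.6,257),30),('52',(625.3,80),52),('41',(640,-73.8),41),('63',(613.2,-284.5),63)]:
    u,v=proj('top',[*P,57]); r=12*s; x=int(u*s);y=int(v*s); g=np.zeros_like(m); g[y-r:y+r,x-r:x+r]=m[y-r:y+r,x-r:x+r]
    c=max(cv2.findContours(g,cv2.RETR_EXTERNAL,cv2.CHAIN_APPROX_NONE)[0],key=cv2.contourArea)
    e=cv2.fitEllipse(cv2.convexHull(c)); q=ray('top',*((np.array(e[0])+.5)/s-.5),57)
    print(n,q.round(1),'off',(q[:2]-P).round(1),'d',(np.array(e[1])/s*1271/472).round(1))
```

```text
30 [631.7 255.7  57. ] off [ 0.1 -1.3] d [27.7 28.8]
52 [624.1  78.7  57. ] off [-1.2 -1.3] d [49.8 52.1]
41 [639.  -72.5  57. ] off [-1.   1.3] d [38.9 40.6]
63 [ 612.8 -282.9   57. ] off [-0.4  1.6] d [60.3 61.8]
```

All four offsets are under 2.5 mm against the allowed 11 mm, so I hand the job in.

```bash
python3 -c "
from station import *
print(state()['t'],state()['dq'].round(3)); print(close_job())"
```

```text
32.95 [ 0.     0.036  0.032 -0.009  0.     0.   ]
the job is handed in; nothing more can be done
None
```

All four hole saws (30, 41, 52 and 63 mm) are on the posts of their own blocks. I lowered each one to its seat, released it, and handed the job in at about 33 s of the 99 s allowed, with the arm clear of everything.

- **Position:** in the last top view, each saw's axis is within about 2 mm of its post's axis, against the 11 mm allowed.
- **Seating:** in the last scene view, all four stand upright with their rims on the bases. I judged seat height from the tool height at release and from that picture; I did not measure it separately.
- **Bystanders:** the drum, the jar and the purple decoys look unmoved in the last scene view. I did not measure them again, and the arm partly hid the jar from the top camera.
- **Disagreement:** the outline of block 63's base measured too wide because of its shadow, so I aimed with the black disc instead. No check failed.

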